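# Weigh the batch of soap on a two-pan balance and ring the bell

## Robot

A 6-joint arm with a two-finger parallel gripper is mounted at the origin on the work surface. World frame = base frame: x ahead of the robot, y to its left, z up, the work surface at z = 0. Lengths are in m, angles in rad, forces in N, time in s.
With the tool pointing down it reaches from about 0.375 to 0.975 m from the base axis. Payload 3.8 kg.
Tool frame: the origin (TCP) lies on the centre line of the jaws, within the pads' length; the fingertips stand 11 mm ahead of it and the grasp point (between the pads) lies 8 mm behind it (ctrl.tip_reach is the distance from the TCP to the fingertips, in m); z points along the fingers, y is the line along which they close (so a half turn about z gives the same grasp; the last joint's range is limited). The gripper opens to 85 mm and grips with 20 to 120 N. Pads are 22 mm wide; open, the fingers measure 114 mm over their backs; the gripper's body (76 mm by 85 mm) begins 54 mm behind the grasp point. The pads swing forward as they close: fully open they stand 13 mm farther back than shut.
Start: joints at [-1.274, 0.264, 1.604, -0, 1.274, -0.037], TCP at [0.221, -0.638, 0.242] pointing down, gripper open.
Joint ranges: [-2.63, 2.63], [-0.94, 2.18], [0.31, 2.57], [-1.31, 4.45], [0, 2.66], [-2.55, 2.55]. Speed limits (rad/s): [2.57, 2.57, 3.14, 3.14, 3.14, 3.14].

## Interface

Orientations are given as a 3x3 rotation matrix whose columns are the frame's x, y, z axes.
In Python, from cell import ctrl, cams gives the robot as it stands.
- The arm moves only by the tool move_arm, never from a script. Its argument "series" is a list of rows, each a list of 7 numbers: the shift along the tool's x, y, z in mm, then the turn, a rotation vector about the tool's x, y, z in degrees, then the finger opening in mm, from 0 to 85.4. A call has exactly 5 rows; each row shifts and turns the commanded pose from where the row before left it, along the tool's axes as they then stand; what a row does not reach is not made up. A row lasts 1/10 s, in which the tool goes at most 50 mm and 8.59 degrees, less where a joint would pass 70% of its speed; a pose out of reach is approached as far as the arm can. A call is refused whole if a number of a shift passes 50 or a number of a turn 8.59, either way. A call with a gripper value outside its range is refused whole. The fingers move at their own pace and stop on an object; "squeeze" is the grip in N (left out, the last holds). Time passes only in rows, so rows that do not move let the fingers close, or fill a call up. It gives the time, the measured TCP pose, the force, the opening and the grip force at its end, in the units of the state.
- ctrl.get_obs(): the state, without advancing time (a new reading comes with each control period).
- cams.get_image(name): name is "scene" or "top" or "wrist"; returns a dict with "frame" (384x512x3 uint8, red, green, blue), "depth" (384x512 float32, m along the optical axis (not along the pixel's ray), 0 where there is no reading), "K" (3x3 intrinsics, pixels), "camera_from_world" (4x4, takes a point from world to camera coordinates); the wrist camera has in their place "T_tool_cam" (4x4, takes a point from camera to tool coordinates, whose origin is the TCP and whose axes are the flange's). Camera axes: x right, y down, z forward; pixel columns grow to the right and rows downward; lengths in m; the calibration is good to about 2 mm. A picture is of the moment at which its call begins: read the wrist's pose just before it.
- ctrl.job_done(): hands the job in; it is judged then, once.
The state is a dict: "t": time; "joint_pos": joint angles; "joint_velocities": joint speeds; "joint_torque": joint torques, N m; "position": TCP position; "ee_rot": TCP orientation; "ft_force": force on the tool from outside, world axes, zero at the start; "ft_torque": the same for the moment, N m; "grip_width": opening from 0.0 (shut) to 1.0 (fully open); "gripper_force": force on a finger pad.
Only numpy, scipy, OpenCV 4.12 (cv2) and the standard library are available. Lean on these libraries where they do the work, as an engineer would, in place of code of your own. Each camera call takes 0.05 s, during which the arm holds its last target. There are 200 camera calls.

## Task

Weigh this batch of soap: move every bar from the grey tray into the blue pan of the balance, and set brass weights in the steel pan until the beam is level, taking off the weight left there from last time if it is not wanted. Any weights not needed belong on the wooden stand. Once the beam is level with all the soap on it, ring the desk bell by pressing its plunger right down and letting it go; leave the balance standing level and do not disturb the vase, the scrub brush or the clear box.

Things in the scene. Friction and masses are not known exactly. Their poses are not given: they have to be found in the camera images.
- balance: Fixed green two-pan balance: a plinth 110 (x) by 330 (y) by 18 mm, its pans' centres 105 mm to +y (blue) and -y (steel) of the middle; origin under the middle; x points away from the robot, turned up to 0.12 rad. A black pointer between the pans, reaching 95 mm over the table, tilts with the beam; a white bar behind it has a red mark at level.
- soap_pan_top (a point): Centre of the blue pan's upper surface (+y side; axes as the balance). Flat pan, 160 (x) by 145 (y) mm overall, lip 3 mm thick and 10 mm high all round. It stays horizontal and rides straight up and down, 12 mm either way from level, where its surface is 60 mm over the table. Where in the pan a load stands does not matter.
- weight_pan_top (a point): Centre of the upper surface of the plain steel pan on the -y side; same size and lip as the blue pan. It goes down as the blue pan goes up.
- weight_pan (a joint): Height of the steel pan above level, m: 0 level, -0.012 lower stop (steel pan heavier, as at the start), +0.012 upper stop (blue pan heavier). A light spring (40 N/m in all) centres it: 50 g too much on one side takes it to its stop, equal loads bring it within 1 mm of 0. It settles in about 2 s.
- soap_tray: Fixed grey plastic tray 260 mm (x) by 160 mm (y) with a 4 mm floor and rims 10 mm above it, on the table; origin at the centre of its underside. It may stand on either side of the balance, the weight stand on the other.
- weight_stand: Fixed wooden block 170 mm (x) by 150 mm (y); its flat top is 48 mm above the table with a 5 mm high, 5 mm thick rim; origin at the centre of its underside.
- plunger (a joint): Travel of the desk bell's plunger, m: 0 up, 0.008 fully down on its stop. A spring returns it; it needs 1.4 N to start and 4.2 N at the stop.
- plunger_top (a point): Centre of the top of the plunger head (brass disc 22 mm across, 6 mm thick) of the desk bell, a fixed steel dome 72 mm across standing on the table before the balance; the head's top is 58 mm over the table when up.
- vase: Loose blue ceramic vase, bystander, 80 mm across, 135 mm high; origin at the centre of its foot.
- scrub_brush: Loose orange scrub brush lying bristles down, bystander, 50 by 150 by 49 mm; origin under its centre.
- clear_box: Loose clear plastic storage box with its hinged lid shut, bystander, 104 by 154 by 75 mm; origin under its centre.
- white_soap1: White bar of soap, 32 (x) by 48 (y) by 30 (z) mm, 50 g; loose, standing in the grey tray; origin at the centre of its underside. None if it is absent: three or four of the five bars are there.
- white_soap2: White bar of soap, 32 (x) by 48 (y) by 30 (z) mm, 50 g; loose, standing in the grey tray; origin at the centre of its underside. None if it is absent: three or four of the five bars are there.
- green_soap1: Green bar of soap, 40 (x) by 56 (y) by 42 (z) mm, 100 g; loose, standing in the grey tray; origin at the centre of its underside. None if it is absent: three or four of the five bars are there.
- green_soap2: Green bar of soap, 40 (x) by 56 (y) by 42 (z) mm, 100 g; loose, standing in the grey tray; origin at the centre of its underside. None if it is absent: three or four of the five bars are there.
- red_soap: Brick-red tall bar of soap, 40 (x) by 56 (y) by 62 (z) mm, 150 g; loose, standing in the grey tray; origin at the centre of its underside. None if it is absent: three or four of the five bars are there.
- weight50: Square brass weight of 50 g, 16 by 16 mm, 24 mm high, with a copper dot on top; origin at the centre of its underside. Four of the five weights start on the wooden stand and one in the steel pan.
- weight100a: Square brass weight of 100 g, 21 by 21 mm, 27 mm high, with a copper dot on top; origin at the centre of its underside. Four of the five weights start on the wooden stand and one in the steel pan.
- weight100b: Square brass weight of 100 g, 21 by 21 mm, 27 mm high, with a copper dot on top; origin at the centre of its underside. Four of the five weights start on the wooden stand and one in the steel pan.
- weight100c: Square brass weight of 100 g, 21 by 21 mm, 27 mm high, with a copper dot on top; origin at the centre of its underside. Four of the five weights start on the wooden stand and one in the steel pan.
- weight100d: Square brass weight of 100 g, 21 by 21 mm, 27 mm high, with a copper dot on top; origin at the centre of its underside. Four of the five weights start on the wooden stand and one in the steel pan.
Mind the look-alikes: they are no part of the job. Leave any purple look-alike of the green_soap1 alone.

How it is judged:
On the way, in this order (a step that is already met when the one before it is completed fails the run):
1. all the soap is in the blue pan and the beam is level (x of white_soap1 in the frame of soap_pan_top between -0.082 and 0.082 m and y of white_soap1 in the frame of soap_pan_top between -0.075 and 0.075 m and z of white_soap1 in the frame of soap_pan_top between -0.006 and 0.07 m and x of white_soap2 in the frame of soap_pan_top between -0.082 and 0.082 m and y of white_soap2 in the frame of soap_pan_top between -0.075 and 0.075 m and z of white_soap2 in the frame of soap_pan_top between -0.006 and 0.07 m and x of green_soap1 in the frame of soap_pan_top between -0.082 and 0.082 m and y of green_soap1 in the frame of soap_pan_top between -0.075 and 0.075 m and z of green_soap1 in the frame of soap_pan_top between -0.006 and 0.07 m and x of green_soap2 in the frame of soap_pan_top between -0.082 and 0.082 m and y of green_soap2 in the frame of soap_pan_top between -0.075 and 0.075 m and z of green_soap2 in the frame of soap_pan_top between -0.006 and 0.07 m and x of red_soap in the frame of soap_pan_top between -0.082 and 0.082 m and y of red_soap in the frame of soap_pan_top between -0.075 and 0.075 m and z of red_soap in the frame of soap_pan_top between -0.006 and 0.07 m and value of joint weight_pan between -0.004 and 0.004 m and value of joint plunger below 0.004 m), for 0.5 s.
2. the bell plunger is pressed right down while the beam is level (x of white_soap1 in the frame of soap_pan_top between -0.082 and 0.082 m and y of white_soap1 in the frame of soap_pan_top between -0.075 and 0.075 m and z of white_soap1 in the frame of soap_pan_top between -0.006 and 0.07 m and x of white_soap2 in the frame of soap_pan_top between -0.082 and 0.082 m and y of white_soap2 in the frame of soap_pan_top between -0.075 and 0.075 m and z of white_soap2 in the frame of soap_pan_top between -0.006 and 0.07 m and x of green_soap1 in the frame of soap_pan_top between -0.082 and 0.082 m and y of green_soap1 in the frame of soap_pan_top between -0.075 and 0.075 m and z of green_soap1 in the frame of soap_pan_top between -0.006 and 0.07 m and x of green_soap2 in the frame of soap_pan_top between -0.082 and 0.082 m and y of green_soap2 in the frame of soap_pan_top between -0.075 and 0.075 m and z of green_soap2 in the frame of soap_pan_top between -0.006 and 0.07 m and x of red_soap in the frame of soap_pan_top between -0.082 and 0.082 m and y of red_soap in the frame of soap_pan_top between -0.075 and 0.075 m and z of red_soap in the frame of soap_pan_top between -0.006 and 0.07 m and value of joint weight_pan between -0.004 and 0.004 m and value of joint plunger above 0.0065 m), for 0.03 s.
At the end, for the whole second after the job is handed in: Every bar of soap present lies in the blue pan, every weight lies either in the steel pan or on the wooden stand, the steel pan is within 4 mm of level, the bell plunger is up again and everything is at rest (x of white_soap1 in the frame of soap_pan_top between -0.082 and 0.082 m and y of white_soap1 in the frame of soap_pan_top between -0.075 and 0.075 m and z of white_soap1 in the frame of soap_pan_top between -0.006 and 0.07 m and x of white_soap2 in the frame of soap_pan_top between -0.082 and 0.082 m and y of white_soap2 in the frame of soap_pan_top between -0.075 and 0.075 m and z of white_soap2 in the frame of soap_pan_top between -0.006 and 0.07 m and x of green_soap1 in the frame of soap_pan_top between -0.082 and 0.082 m and y of green_soap1 in the frame of soap_pan_top between -0.075 and 0.075 m and z of green_soap1 in the frame of soap_pan_top between -0.006 and 0.07 m and x of green_soap2 in the frame of soap_pan_top between -0.082 and 0.082 m and y of green_soap2 in the frame of soap_pan_top between -0.075 and 0.075 m and z of green_soap2 in the frame of soap_pan_top between -0.006 and 0.07 m and x of red_soap in the frame of soap_pan_top between -0.082 and 0.082 m and y of red_soap in the frame of soap_pan_top between -0.075 and 0.075 m and z of red_soap in the frame of soap_pan_top between -0.006 and 0.07 m and value of joint weight_pan between -0.004 and 0.004 m and ((x of weight50 in the frame of weight_pan_top between -0.082 and 0.082 m and y of weight50 in the frame of weight_pan_top between -0.075 and 0.075 m and z of weight50 in the frame of weight_pan_top between -0.006 and 0.04 m) or (x of weight50 in the frame of weight_stand between -0.09 and 0.09 m and y of weight50 in the frame of weight_stand between -0.08 and 0.08 m and z of weight50 in the frame of weight_stand between 0.042 and 0.09 m)) and ((x of weight100a in the frame of weight_pan_top between -0.082 and 0.082 m and y of weight100a in the frame of weight_pan_top between -0.075 and 0.075 m and z of weight100a in the frame of weight_pan_top between -0.006 and 0.04 m) or (x of weight100a in the frame of weight_stand between -0.09 and 0.09 m and y of weight100a in the frame of weight_stand between -0.08 and 0.08 m and z of weight100a in the frame of weight_stand between 0.042 and 0.09 m)) and ((x of weight100b in the frame of weight_pan_top between -0.082 and 0.082 m and y of weight100b in the frame of weight_pan_top between -0.075 and 0.075 m and z of weight100b in the frame of weight_pan_top between -0.006 and 0.04 m) or (x of weight100b in the frame of weight_stand between -0.09 and 0.09 m and y of weight100b in the frame of weight_stand between -0.08 and 0.08 m and z of weight100b in the frame of weight_stand between 0.042 and 0.09 m)) and ((x of weight100c in the frame of weight_pan_top between -0.082 and 0.082 m and y of weight100c in the frame of weight_pan_top between -0.075 and 0.075 m and z of weight100c in the frame of weight_pan_top between -0.006 and 0.04 m) or (x of weight100c in the frame of weight_stand between -0.09 and 0.09 m and y of weight100c in the frame of weight_stand between -0.08 and 0.08 m and z of weight100c in the frame of weight_stand between 0.042 and 0.09 m)) and ((x of weight100d in the frame of weight_pan_top between -0.082 and 0.082 m and y of weight100d in the frame of weight_pan_top between -0.075 and 0.075 m and z of weight100d in the frame of weight_pan_top between -0.006 and 0.04 m) or (x of weight100d in the frame of weight_stand between -0.09 and 0.09 m and y of weight100d in the frame of weight_stand between -0.08 and 0.08 m and z of weight100d in the frame of weight_stand between 0.042 and 0.09 m)) and linear speed of each of white_soap1, white_soap2, green_soap1, green_soap2, red_soap, weight50, weight100a, weight100b, weight100c, weight100d below 0.03 m/s and value of joint plunger below 0.002 m); the robot touches nothing.
It fails at once if the vase is moved by more than 30 mm or tipped (distance of vase from where it was at the start of the episode above 0.03 m or angle between vase's own z axis and vertical above 0.4 rad).
It fails at once if the scrub brush is moved by more than 30 mm (distance of scrub_brush from where it was at the start of the episode above 0.03 m).
It fails at once if the clear box is moved by more than 30 mm (distance of clear_box from where it was at the start of the episode above 0.03 m).
Of white_soap1, white_soap2, green_soap1, green_soap2, red_soap only 3 to 4 are there at a start; the rules pass over those that are not, and their reading is None.
At some moment in a run one of white_soap1, white_soap2, green_soap1, green_soap2, red_soap may be knocked a few centimetres aside while the robot is not near it.
Once in a run the grip may slacken for a moment while it holds something.
It also fails if it takes over 208 s, if anything falls off the work surface, if the arm or the gripper's body presses on something with over 40 N, if the wrist force passes 120 N, or if a joint passes its speed limit or range.

## Working session

There is one attempt and no reset: what is moved stays moved. The work goes in short steps, Python scripts to look and compute and a tool call to move; the robot and the scene stay as the last step left them, time stands still between calls to the robot, and variables do not carry over. Pictures are saved under pics/ and viewed, at most 14 in all, crops included, and the job is handed in when it is done.

Besides the shell and the picture viewer there is one more tool, called after ">>>" as name(argument=value, ...), one argument or row to a line, values as JSON. move_arm: Moves the arm, as the interface text tells. Its arguments: {"type":"object","properties":{"series":{"type":"array"},"squeeze":{"type":"number"}},"required":["series"]}

```bash
mkdir -p pics; ls; cat > h.py <<'E'
import numpy as np, cv2
from cell import ctrl, cams
def cloud(name):
    o=ctrl.get_obs(); im=cams.get_image(name)
    d=im["depth"]; K=im["K"]; h,w=d.shape
    u,v=np.meshgrid(np.arange(w),np.arange(h))
    P=np.stack([(u-K[0,2])/K[0,0]*d,(v-K[1,2])/K[1,1]*d,d,np.ones_like(d)],-1)
    if "camera_from_world" in im: T=np.linalg.inv(im["camera_from_world"])
    else:
        W=np.eye(4);W[:3,:3]=o["ee_rot"];W[:3,3]=o["position"];T=W@im["T_tool_cam"]
    X=(P@T.T)[...,:3]; X[d<=0]=np.nan
    return im["frame"],X
E
python3 - <<'E'
from h import *
for n in("top","scene"):
    f,X=cloud(n); cv2.imwrite(f"pics/{n}0.png",cv2.resize(f[...,::-1],(800,600),interpolation=cv2.INTER_CUBIC)); np.savez(f"{n}0.npz",f=f,X=X)
o=ctrl.get_obs();print(o["t"],o["position"],o["ee_rot"])
E
```

```text
pics
0.1 [ 0.22094448 -0.63711596  0.24106983] [[ 9.44814206e-01  3.27606082e-01 -6.09890270e-04]
 [ 3.27606641e-01 -9.44812130e-01  1.98199968e-03]
 [ 7.30834225e-05 -2.07242555e-03 -9.99997850e-01]]
```

View pics/top0.png

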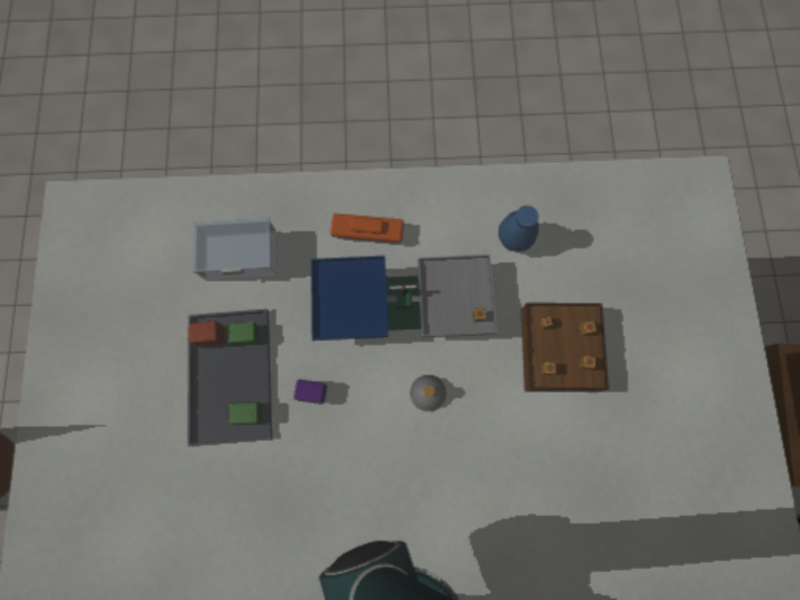

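View pics/scene0.png

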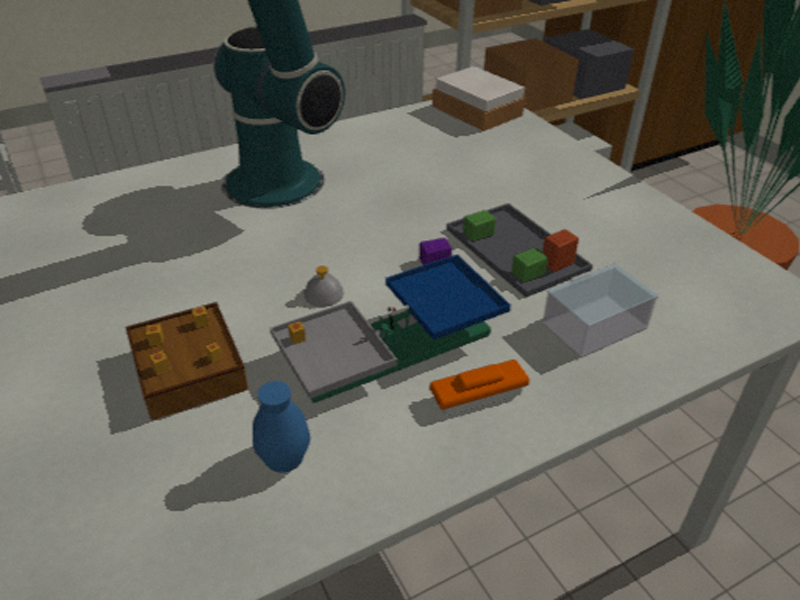

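Top view (800×600 px): three bars are in the grey tray: red (205,332), green (242,332) and green (243,413), so the load is 350 g. The purple look-alike is outside at (310,391) and stays there. There are brass weights on the stand at (547,323), (589,328), (549,369) and (588,363), and one in the steel pan at (480,314). The bell is at (428,392). Next I'll measure positions.

```bash
python3 - <<'E'
from h import *
z=np.load("top0.npz");f=z["f"];X=z["X"]
hsv=cv2.cvtColor(f,cv2.COLOR_RGB2HSV);s=512/800
def rep(n,u,v,r=14,dz=0.006,top=None):
    u*=s;v*=s;u=int(u);v=int(v)
    sub=X[v-r:v+r+1,u-r:u+r+1].reshape(-1,3)
    zt=np.nanmax(X[v-2:v+3,u-2:u+3,2]) if top is None else top
    m=np.abs(sub[:,2]-zt)<dz; p=sub[m]
    xy=(p[:,:2]*1000).astype(np.float32)
    print(n,"n",m.sum(),"z",round(np.median(p[:,2])*1000),"mid",((xy.min(0)+xy.max(0))/2).round(),"minrect",np.round(cv2.minAreaRect(xy)[0]),np.round(cv2.minAreaRect(xy)[1]),round(cv2.minAreaRect(xy)[2]))
rep("red",205,332,24);rep("g1",242,332,24);rep("g2",243,413,24);rep("purple",310,391,24)
for n,u,v in(("wA",547,322),("wB",589,328),("wC",549,369),("wD",588,363),("wP",480,314)):rep(n,u,v,9,.008)
rep("bell",428,392,8,.006)
rep("vase",527,215,30,.01)
rep("vasebody",517,232,30,.1,.1)
rep("brush",367,228,40,.01);rep("box",234,222,45,.02,.075)
rep("blue",350,298,40,.008);rep("steel",450,290,40,.006);rep("stand",567,346,40,.006,);rep("tray",225,380,50,.006)
rep("traydrim",225,380,60,.004,.014)
E
```

```text
red n 183 z 66 mid [560. 366.] minrect [561. 366.] [38. 53.] 4
g1 n 210 z 46 mid [561. 318.] minrect [561. 318.] [96. 40.] 90
g2 n 146 z 47 mid [404. 289.] minrect [405. 289.] [38. 51.] 2
purple n 151 z 43 mid [442. 165.] minrect [443. 165.] [52. 38.] 80
wA n 27 z 72 mid [ 553. -297.] minrect [ 553. -298.] [15. 16.] 13
wB n 48 z 75 mid [ 541. -374.] minrect [ 540. -375.] [21. 22.] 10
wC n 56 z 75 mid [ 464. -292.] minrect [ 464. -292.] [21. 21.] 85
wD n 48 z 76 mid [ 473. -367.] minrect [ 473. -367.] [20. 21.] 87
wP n 45 z 75 mid [ 572. -168.] minrect [ 572. -168.] [21. 19.] 87
bell n 27 z 59 mid [431. -65.] minrect [431. -65.] [18. 19.] 24
vase n 163 z 135 mid [ 745. -262.] minrect [ 746. -262.] [40. 43.] 14
vasebody n 2114 z 3 mid [ 761. -268.] minrect [ 759. -267.] [203. 237.] 84
brush n 337 z 48 mid [711.   1.] minrect [721.  -9.] [218.  59.] 45
box n 1674 z 74 mid [732. 315.] minrect [732. 315.] [110. 155.] 1
blue n 2427 z 72 mid [616.  64.] minrect [616.  64.] [162. 182.] 0
steel n 1413 z 49 mid [ 645. -121.] minrect [ 619. -135.] [197. 275.] 19
stand n 2221 z 49 mid [ 508. -335.] minrect [ 508. -335.] [152. 169.] 88
tray n 2037 z 6 mid [476. 338.] minrect [478. 337.] [312. 310.] 88
traydrim n 505 z 13 mid [480. 281.] minrect [483. 281.] [260. 259.] 2
```

```bash
python3 - <<'E'
from h import *
z=np.load("top0.npz");f=z["f"];X=z["X"]
hsv=cv2.cvtColor(f,cv2.COLOR_RGB2HSV);H,S,V=hsv[...,0].astype(int),hsv[...,1],hsv[...,2]
print(ctrl.tip_reach, cams.get_image("top")["camera_from_world"].round(2).tolist())
def r(n,m):
    xy=(X[m][:,:2]*1000).astype(np.float32)
    print(n,m.sum(),"ext",xy.min(0).round(),xy.max(0).round(),[np.round(q,1) for q in cv2.minAreaRect(xy)])
Z=X[...,2];x=X[...,0];y=X[...,1]
g=(abs(H-60)<25)&(S>80)
r("g1",g&(Z>.04)&(Z<.055)&(y>.2)&(x>.5));r("g2",g&(Z>.04)&(Z<.055)&(y>.2)&(x<.5))
r("red",((H<12)|(H>170))&(S>80)&(Z>.055)&(y>.2))
r("blue",(abs(H-110)<12)&(S>100)&(Z>.065)&(Z<.09)&(y>-.1)&(y<.25)&(x<.75))
r("steel",(S<50)&(Z>.044)&(Z<.063)&(y>-.27)&(y<-.0)&(x>.5)&(x<.72))
r("plinth",(Z>.01)&(Z<.024)&(abs(H-70)<25)&(y>-.1)&(y<.1)&(x>.5))
E
```

```text
0.011 [[-0.04, -1.0, -0.0, 0.01], [-0.97, 0.04, -0.23, 0.61], [0.23, -0.0, -0.97, 1.02], [0.0, 0.0, 0.0, 1.0]]
g1 170 ext [543. 275.] [580. 320.] [array([560.9, 297.4]), array([35.2, 45.4]), np.float64(5.5)]
g2 206 ext [387. 266.] [423. 315.] [array([405.1, 290.7]), array([49.6, 35.2]), np.float64(89.3)]
red 245 ext [541. 338.] [583. 392.] [array([561.6, 366. ]), array([39.9, 54.7]), np.float64(6.6)]
blue 2266 ext [536.  10.] [694. 152.] [array([614.4,  80.8]), array([157.7, 141.1]), np.float64(0.8)]
steel 2284 ext [ 536. -262.] [708.  -2.] [array([ 616.9, -134.2]), array([166.8, 265.2]), np.float64(3.3)]
plinth 500 ext [561. -57.] [671.  10.] [array([616.1, -23.7]), array([110.1,  66.1]), np.float64(0.5)]
```

>>> move_arm(
  series=[
    [0,0,0,0,0,-8.5,60],
    [0,0,0,0,0,-8.5,60],
    [0,0,0,0,0,-8.5,60],
    [0,0,0,0,0,-8.5,60],
    [0,0,0,0,0,-8.5,60],
  ],
  squeeze=40,
)

```text
t: 0.65
position: [0.2211, -0.6374, 0.2417]
ee_rot: [[0.47, 0.883, -0.0], [0.883, -0.47, 0.001], [0.001, -0.001, -1.0]]
ft_force: [1.1, 0.2, 0.3]
grip_width: 0.699
gripper_force: 0.0
```

>>> move_arm(
  series=[
    [0,0,0,0,0,-8.5,60],
    [0,0,0,0,0,-8.5,60],
    [0,0,0,0,0,-8.5,60],
    [0,0,0,0,0,-2.9,60],
    [0,0,0,0,0,0,60],
  ],
)

```text
t: 1.15
position: [0.2211, -0.6374, 0.2417]
ee_rot: [[-0.0, 1.0, -0.0], [1.0, 0.0, 0.001], [0.001, -0.0, -1.0]]
ft_force: [0.1, 0.1, -0.1]
grip_width: 0.704
gripper_force: 0.0
```

>>> move_arm(
  series=[
    [35,35,0,0,0,0,60],
    [40,40,0,0,0,0,60],
    [40,40,0,0,0,0,60],
    [40,40,0,0,0,0,60],
    [40,40,0,0,0,0,60],
  ],
)

```text
t: 1.65
position: [0.3985, -0.4597, 0.2422]
ee_rot: [[0.002, 1.0, 0.0], [1.0, -0.002, 0.0], [0.0, 0.0, -1.0]]
ft_force: [-0.0, -1.0, -0.6]
grip_width: 0.705
gripper_force: 0.0
```

>>> move_arm(
  series=[
    [48,10,0,0,0,0,60],
    [48,10,0,0,0,0,60],
    [48,10,0,0,0,0,60],
    [48,10,0,0,0,0,60],
    [48,10,0,0,0,0,60],
  ],
)

```text
t: 2.15
position: [0.4473, -0.2193, 0.2423]
ee_rot: [[0.002, 1.0, 0.0], [1.0, -0.002, -0.0], [-0.0, 0.0, -1.0]]
ft_force: [0.6, -0.0, 0.2]
grip_width: 0.701
gripper_force: 0.0
```

>>> move_arm(
  series=[
    [48,10,0,0,0,0,60],
    [48,10,0,0,0,0,60],
    [48,10,0,0,0,0,60],
    [48,10,0,0,0,0,60],
    [48,10,0,0,0,0,60],
  ],
)

```text
t: 2.65
position: [0.4972, 0.0208, 0.2425]
ee_rot: [[0.001, 1.0, 0.001], [1.0, -0.001, -0.0], [-0.0, 0.001, -1.0]]
ft_force: [1.1, 0.3, 0.6]
grip_width: 0.701
gripper_force: 0.0
```

>>> move_arm(
  series=[
    [48,9,0,0,0,0,60],
    [48,9,0,0,0,0,60],
    [48,9,0,0,0,0,60],
    [48,9,0,0,0,0,60],
    [48,8,0,0,0,0,60],
  ],
)

```text
t: 3.15
position: [0.5411, 0.2609, 0.2422]
ee_rot: [[0.001, 1.0, 0.0], [1.0, -0.001, -0.0], [-0.0, 0.0, -1.0]]
ft_force: [0.3, 0.4, 0.8]
grip_width: 0.702
gripper_force: 0.0
```

>>> move_arm(
  series=[
    [30,0,0,0,0,0,60],
    [0,0,0,0,0,0,60],
    [0,0,0,0,0,0,60],
    [0,0,0,0,0,0,60],
    [0,0,0,0,0,0,60],
  ],
)

```text
t: 3.65
position: [0.5412, 0.2874, 0.2423]
ee_rot: [[0.001, 1.0, -0.0], [1.0, -0.001, -0.0], [-0.0, -0.0, -1.0]]
ft_force: [0.7, -0.5, -0.4]
grip_width: 0.703
gripper_force: 0.0
```

```bash
cat >> h.py <<'E'
Hs=lambda f:cv2.cvtColor(f,cv2.COLOR_RGB2HSV).astype(int)
def look(name="wrist",zmin=.03):
    f,X=cloud(name);h=Hs(f);H,S,V=h[...,0],h[...,1],h[...,2];Z=X[...,2]
    for n,m in(("green",(abs(H-60)<25)&(S>80)),("red",((H<8)|(H>172))&(S>80)),("brass",(H>8)&(H<30)&(S>60))):
        m=m&(Z>zmin)
        k,l,st,_=cv2.connectedComponentsWithStats(m.astype(np.uint8))
        for i in range(1,k):
            p=X[l==i]*1000
            if len(p)<40: continue
            zt=np.percentile(p[:,2],90); q=p[abs(p[:,2]-zt)<5]
            r=cv2.minAreaRect(q[:,:2].astype(np.float32))
            print(n,"px",st[i][:4],"ztop",zt.round(),"c",np.round(r[0]),"size",np.round(r[1]),"ang",round(r[2]))
    return f,X
E
python3 - <<'E'
from h import *
f,X=look();cv2.imwrite("pics/w1.png",f[...,::-1])
E
```

```text
green px [259 133  35  50] ztop 47.0 c [562. 302.] size [38. 55.] ang 2
green px [125 142  42  48] ztop 47.0 c [407. 293.] size [39. 54.] ang 0
red px [259  67  41  59] ztop 67.0 c [562. 370.] size [39. 55.] ang 5
brass px [417 283  36  22] ztop 284.0 c [602. 300.] size [1. 4.] ang 81
brass px [426 335   9  12] ztop 304.0 c [594. 296.] size [1. 2.] ang 19
brass px [391 353  17  16] ztop 291.0 c [592. 276.] size [0. 2.] ang 35
```

View pics/w1.png

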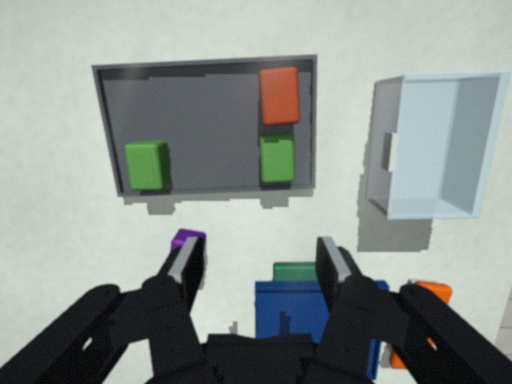

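Wrist view: the tray holds red at (279,96), green at (277,160) and green at (147,165). The only purple object is outside the tray at (188,238), so both greens are the real bars. I'll grasp red first.

>>> move_arm(
  series=[
    [41,11,0,0,0,0,60],
    [40,10,20,0,0,0,60],
    [0,0,45,0,0,0,60],
    [0,0,45,0,0,0,60],
    [0,0,45,0,0,0,60],
  ],
)

```text
t: 4.2
position: [0.5627, 0.3693, 0.0864]
ee_rot: [[0.001, 1.0, 0.001], [1.0, -0.001, 0.001], [0.001, 0.001, -1.0]]
ft_force: [0.4, 1.3, -0.9]
grip_width: 0.7
gripper_force: 0.0
```

>>> move_arm(
  series=[
    [0,0,30,0,0,0,60],
    [0,0,17,0,0,0,60],
    [0,0,0,0,0,0,60],
    [0,0,0,0,0,0,20],
    [0,0,0,0,0,0,20],
  ],
)

```text
t: 4.7
position: [0.5641, 0.3708, 0.0432]
ee_rot: [[-0.0, 1.0, 0.004], [1.0, 0.0, 0.002], [0.002, 0.004, -1.0]]
ft_force: [-0.1, 0.7, -0.2]
grip_width: 0.472
gripper_force: 39.3
```

>>> move_arm(
  series=[
    [0,0,0,0,0,0,20],
    [0,0,0,0,0,0,20],
    [0,0,0,0,0,0,20],
    [0,0,0,0,0,0,20],
    [0,0,0,0,0,0,20],
  ],
)

```text
t: 5.2
position: [0.5637, 0.3707, 0.0427]
ee_rot: [[-0.001, 1.0, 0.003], [1.0, 0.001, 0.002], [0.002, 0.003, -1.0]]
ft_force: [0.4, -0.4, 6.9]
grip_width: 0.474
gripper_force: 39.8
```

>>> move_arm(
  series=[
    [0,0,-30,0,0,0,20],
    [0,0,-50,0,0,0,20],
    [0,0,-50,0,0,0,20],
    [-45,15,0,0,0,0,20],
    [-45,15,0,0,0,0,20],
  ],
)

```text
t: 5.7
position: [0.5936, 0.281, 0.1739]
ee_rot: [[-0.004, 1.0, 0.006], [1.0, 0.004, 0.002], [0.002, 0.006, -1.0]]
ft_force: [0.4, 0.5, -2.0]
grip_width: 0.469
gripper_force: 39.8
```

>>> move_arm(
  series=[
    [-45,15,0,0,0,0,20],
    [-45,15,0,0,0,0,20],
    [-45,15,0,0,0,0,20],
    [-30,13,0,0,0,0,20],
    [0,0,0,0,0,0,20],
  ],
)

```text
t: 6.2
position: [0.6514, 0.1104, 0.1701]
ee_rot: [[0.004, 1.0, 0.0], [1.0, -0.004, -0.002], [-0.002, 0.0, -1.0]]
ft_force: [-0.1, -1.2, -2.4]
grip_width: 0.474
gripper_force: 39.8
```

>>> move_arm(
  series=[
    [0,0,0,0,0,0,20],
    [0,0,30,0,0,0,20],
    [0,0,20,0,0,0,20],
    [0,0,0,0,0,0,20],
    [0,0,0,0,0,0,20],
  ],
)

```text
t: 6.7
position: [0.6494, 0.1162, 0.1199]
ee_rot: [[-0.002, 1.0, -0.002], [1.0, 0.002, 0.0], [0.0, -0.002, -1.0]]
ft_force: [0.2, 0.6, -1.5]
grip_width: 0.47
gripper_force: 39.7
```

>>> move_arm(
  series=[
    [0,0,5,0,0,0,20],
    [0,0,2,0,0,0,20],
    [0,0,0,0,0,0,20],
    [0,0,0,0,0,0,55],
    [0,0,0,0,0,0,55],
  ],
)

```text
t: 7.2
position: [0.6508, 0.1149, 0.1141]
ee_rot: [[-0.0, 1.0, 0.001], [1.0, 0.0, 0.0], [0.0, 0.001, -1.0]]
ft_force: [1.3, 0.1, 0.2]
grip_width: 0.642
gripper_force: 0.0
```

>>> move_arm(
  series=[
    [0,0,0,0,0,0,55],
    [0,0,0,0,0,0,55],
    [0,0,-30,0,0,0,60],
    [0,0,-50,0,0,0,60],
    [0,0,-20,0,0,0,60],
  ],
)

```text
t: 7.7
position: [0.6526, 0.1151, 0.2186]
ee_rot: [[-0.0, 1.0, 0.007], [1.0, 0.0, 0.001], [0.001, 0.007, -1.0]]
ft_force: [0.5, -0.7, 2.0]
grip_width: 0.703
gripper_force: 0.0
```

```bash
python3 - <<'E'
from h import *
f,X=look("top")
E
```

```text
green px [254 188   9   8] ztop 50.0 c [613. -22.] size [23. 22.] ang 1
brass px [217 137  41  17] ztop 50.0 c [774.  46.] size [68. 30.] ang 83
brass px [335 194  54  56] ztop 55.0 c [ 508. -333.] size [149. 169.] ang 87
brass px [303 196   9   8] ztop 101.0 c [ 573. -169.] size [18. 19.] ang 89
brass px [271 246   8   8] ztop 60.0 c [432. -64.] size [18. 17.] ang 87
```

>>> move_arm(
  series=[
    [40,-20,0,0,0,0,60],
    [45,-22,0,0,0,0,60],
    [45,-22,0,0,0,0,60],
    [45,-22,0,0,0,0,60],
    [10,-4,0,0,0,0,60],
  ],
)

```text
t: 8.25
position: [0.5576, 0.3037, 0.2132]
ee_rot: [[-0.005, 1.0, -0.001], [1.0, 0.005, 0.002], [0.002, -0.001, -1.0]]
ft_force: [0.9, -0.6, -0.0]
grip_width: 0.705
gripper_force: 0.0
```

>>> move_arm(
  series=[
    [0,0,40,0,0,0,60],
    [0,0,40,0,0,0,60],
    [0,0,0,0,0,0,60],
    [0,0,0,0,0,0,60],
    [0,0,0,0,0,0,60],
  ],
)

```text
t: 8.75
position: [0.562, 0.2999, 0.1357]
ee_rot: [[0.0, 1.0, 0.003], [1.0, -0.0, 0.001], [0.001, 0.003, -1.0]]
ft_force: [0.3, 1.0, 0.1]
grip_width: 0.702
gripper_force: 0.0
```

```bash
python3 - <<'E'
from h import *
print(ctrl.get_obs()["position"])
f,X=look("wrist");print('');look("top")
E
```

```text
[0.56201453 0.29990836 0.13568959]
green px [233 162  50  68] ztop 47.0 c [562. 302.] size [39. 55.] ang 3
green px [ 40 173  68  67] ztop 47.0 c [407. 293.] size [40. 55.] ang 0
red px [365 361  14  23] ztop 215.0 c [589. 314.] size [ 2. 11.] ang 21

green px [254 188   9   8] ztop 50.0 c [613. -24.] size [25. 23.] ang 88
green px [146 206  17  13] ztop 48.0 c [561. 298.] size [36. 49.] ang 3
green px [147 258  18  13] ztop 48.0 c [405. 290.] size [53. 35.] ang 88
red px [202 170  20  18] ztop 112.0 c [650. 112.] size [38. 54.] ang 5
brass px [212 137  46  18] ztop 49.0 c [775.  45.] size [69. 30.] ang 82
brass px [335 194  54  57] ztop 55.0 c [ 508. -334.] size [150. 169.] ang 87
brass px [304 196   8   8] ztop 100.0 c [ 573. -169.] size [18. 19.] ang 88
brass px [271 246   8   8] ztop 60.0 c [432. -65.] size [19. 19.] ang 42
```

>>> move_arm(
  series=[
    [0,0,45,0,0,0,60],
    [0,0,35,0,0,0,60],
    [0,0,28,0,0,0,60],
    [0,0,0,0,0,0,60],
    [0,0,0,0,0,0,20],
  ],
)

```text
t: 9.35
position: [0.5612, 0.2998, 0.0266]
ee_rot: [[-0.0, 1.0, 0.001], [1.0, 0.0, 0.001], [0.001, 0.001, -1.0]]
ft_force: [0.6, -0.3, 0.5]
grip_width: 0.55
gripper_force: 0.0
```

>>> move_arm(
  series=[
    [0,0,0,0,0,0,20],
    [0,0,0,0,0,0,20],
    [0,0,0,0,0,0,20],
    [0,0,-20,0,0,0,20],
    [0,0,-50,0,0,0,20],
  ],
)

```text
t: 9.85
position: [0.5561, 0.2976, 0.0909]
ee_rot: [[-0.0, 1.0, -0.01], [1.0, 0.0, -0.005], [-0.005, -0.01, -1.0]]
ft_force: [0.2, -1.0, -2.0]
grip_width: 0.465
gripper_force: 40.0
```

>>> move_arm(
  series=[
    [0,0,-50,0,0,0,20],
    [0,0,-30,0,0,0,20],
    [-40,14,0,0,0,0,20],
    [0,0,0,0,0,0,20],
    [0,0,0,0,0,0,20],
  ],
)

```text
t: 10.35
position: [0.5744, 0.2589, 0.1758]
ee_rot: [[0.001, 1.0, 0.0], [1.0, -0.001, 0.001], [0.001, 0.0, -1.0]]
ft_force: [-1.3, 0.9, -1.5]
grip_width: 0.468
gripper_force: 40.1
```

>>> move_arm(
  series=[
    [-40,15,0,0,0,0,20],
    [-45,16,0,0,0,0,20],
    [-45,16,0,0,0,0,20],
    [-45,16,0,0,0,0,20],
    [-38,14,0,0,0,0,20],
  ],
)

```text
t: 10.85
position: [0.6513, 0.0454, 0.1744]
ee_rot: [[-0.001, 1.0, -0.001], [1.0, 0.001, 0.0], [0.0, -0.001, -1.0]]
ft_force: [1.6, 0.6, -0.5]
grip_width: 0.469
gripper_force: 40.0
```

>>> move_arm(
  series=[
    [0,0,0,0,0,0,20],
    [0,0,40,0,0,0,20],
    [0,0,40,0,0,0,20],
    [0,0,10,0,0,0,20],
    [0,0,0,0,0,0,20],
  ],
)

```text
t: 11.35
position: [0.6486, 0.0477, 0.0821]
ee_rot: [[-0.001, 1.0, -0.007], [1.0, 0.001, 0.0], [0.0, -0.007, -1.0]]
ft_force: [0.6, 1.0, -1.4]
grip_width: 0.46
gripper_force: 40.0
```

>>> move_arm(
  series=[
    [0,0,7,0,0,0,20],
    [0,0,3,0,0,0,20],
    [0,0,0,0,0,0,20],
    [0,0,0,0,0,0,55],
    [0,0,0,0,0,0,55],
  ],
)

```text
t: 11.85
position: [0.6523, 0.0467, 0.0766]
ee_rot: [[-0.0, 1.0, 0.002], [1.0, 0.0, 0.0], [0.0, 0.002, -1.0]]
ft_force: [0.4, 0.5, 0.1]
grip_width: 0.642
gripper_force: 0.0
```

>>> move_arm(
  series=[
    [0,0,0,0,0,0,55],
    [0,0,-20,0,0,0,55],
    [0,0,-50,0,0,0,60],
    [0,0,-50,0,0,0,60],
    [0,-20,0,0,0,0,60],
  ],
)

```text
t: 12.35
position: [0.6387, 0.0467, 0.2057]
ee_rot: [[-0.0, 1.0, 0.018], [1.0, 0.0, 0.001], [0.001, 0.018, -1.0]]
ft_force: [0.7, -0.2, 1.0]
grip_width: 0.703
gripper_force: 0.0
```

>>> move_arm(
  series=[
    [40,-45,0,0,0,0,60],
    [45,-45,0,0,0,0,60],
    [45,-45,0,0,0,0,60],
    [45,-45,0,0,0,0,60],
    [40,-25,0,0,0,0,60],
  ],
)

```text
t: 12.85
position: [0.4607, 0.2264, 0.1956]
ee_rot: [[0.0, 1.0, 0.0], [1.0, -0.0, 0.0], [0.0, 0.0, -1.0]]
ft_force: [0.8, 1.4, 0.2]
grip_width: 0.703
gripper_force: 0.0
```

>>> move_arm(
  series=[
    [30,-20,0,0,0,0,60],
    [0,0,40,0,0,0,60],
    [0,0,0,0,0,0,60],
    [0,0,0,0,0,0,60],
    [0,0,0,0,0,0,60],
  ],
)

```text
t: 13.35
position: [0.444, 0.2556, 0.1566]
ee_rot: [[0.001, 1.0, 0.001], [1.0, -0.001, 0.001], [0.001, 0.001, -1.0]]
ft_force: [-0.4, 0.2, -0.7]
grip_width: 0.706
gripper_force: 0.0
```

```bash
python3 - <<'E'
from h import *
print(ctrl.get_obs()["position"])
f,X=look("wrist");print('');look("top")
E
```

```text
[0.44399068 0.25562009 0.15661615]
green px [189 118  51  66] ztop 47.0 c [406. 292.] size [39. 55.] ang 0
green px [400 283  29   7] ztop 199.0 c [500. 268.] size [ 1. 10.] ang 90
red px [451 305  61  57] ztop 109.0 c [643. 142.] size [5. 8.] ang 60

green px [227 172  16  12] ztop 93.0 c [650.  46.] size [45. 35.] ang 88
green px [254 188   9   8] ztop 50.0 c [614. -23.] size [23. 25.] ang 1
green px [157 258   8  13] ztop 48.0 c [405. 275.] size [19. 35.] ang 86
red px [202 170  20  17] ztop 112.0 c [649. 112.] size [39. 54.] ang 4
brass px [212 137  46  18] ztop 48.0 c [775.  45.] size [69. 30.] ang 82
brass px [335 194  54  56] ztop 55.0 c [ 508. -334.] size [149. 168.] ang 87
brass px [303 196   9   8] ztop 101.0 c [ 573. -169.] size [18. 19.] ang 86
brass px [271 247   7   7] ztop 60.0 c [432. -64.] size [18. 18.] ang 89
```

>>> move_arm(
  series=[
    [36,-38,0,0,0,0,60],
    [0,0,40,0,0,0,60],
    [0,0,45,0,0,0,60],
    [0,0,44,0,0,0,60],
    [0,0,0,0,0,0,60],
  ],
)

```text
t: 13.95
position: [0.4024, 0.287, 0.0214]
ee_rot: [[0.0, 1.0, -0.01], [1.0, -0.001, -0.006], [-0.006, -0.01, -1.0]]
ft_force: [-1.2, -0.3, -0.4]
grip_width: 0.704
gripper_force: 0.0
```

>>> move_arm(
  series=[
    [0,0,0,0,0,0,20],
    [0,0,0,0,0,0,20],
    [0,0,0,0,0,0,20],
    [0,0,0,0,0,0,20],
    [0,0,-20,0,0,0,20],
  ],
)

```text
t: 14.45
position: [0.4051, 0.2892, 0.0455]
ee_rot: [[-0.0, 1.0, -0.003], [1.0, 0.0, -0.002], [-0.002, -0.003, -1.0]]
ft_force: [0.3, -0.3, -1.0]
grip_width: 0.458
gripper_force: 42.9
```

>>> move_arm(
  series=[
    [0,0,-50,0,0,0,20],
    [0,0,-50,0,0,0,20],
    [0,0,-30,0,0,0,20],
    [0,0,0,0,0,0,20],
    [0,0,0,0,0,0,20],
  ],
)

```text
t: 14.95
position: [0.4072, 0.2906, 0.1779]
ee_rot: [[-0.0, 1.0, 0.003], [1.0, 0.0, 0.002], [0.002, 0.003, -1.0]]
ft_force: [0.5, 0.4, -1.2]
grip_width: 0.457
gripper_force: 43.1
```

>>> move_arm(
  series=[
    [-40,33,0,0,0,0,20],
    [-45,36,0,0,0,0,20],
    [-45,36,0,0,0,0,20],
    [-45,36,0,0,0,0,20],
    [-35,28,0,0,0,0,20],
  ],
)

```text
t: 15.45
position: [0.5596, 0.0973, 0.1737]
ee_rot: [[-0.0, 1.0, -0.004], [1.0, 0.0, -0.001], [-0.001, -0.004, -1.0]]
ft_force: [0.7, 1.3, -1.8]
grip_width: 0.458
gripper_force: 43.1
```

>>> move_arm(
  series=[
    [0,0,0,0,0,0,20],
    [0,0,40,0,0,0,20],
    [0,0,40,0,0,0,20],
    [0,0,10,0,0,0,20],
    [0,0,0,0,0,0,20],
  ],
)

```text
t: 15.95
position: [0.557, 0.0997, 0.0839]
ee_rot: [[-0.001, 1.0, -0.007], [1.0, 0.001, -0.001], [-0.001, -0.007, -1.0]]
ft_force: [0.2, -0.3, -0.8]
grip_width: 0.461
gripper_force: 43.2
```

>>> move_arm(
  series=[
    [0,0,-8,0,0,0,20],
    [-19,18,0,0,0,0,20],
    [0,0,0,0,0,0,20],
    [0,0,10,0,0,0,20],
    [0,0,0,0,0,0,20],
  ],
)

```text
t: 16.45
position: [0.5763, 0.0809, 0.0827]
ee_rot: [[-0.001, 1.0, -0.003], [1.0, 0.001, -0.0], [-0.0, -0.003, -1.0]]
ft_force: [-0.4, 0.4, -1.5]
grip_width: 0.46
gripper_force: 43.2
```

>>> move_arm(
  series=[
    [0,0,5,0,0,0,20],
    [0,0,3,0,0,0,20],
    [0,0,0,0,0,0,20],
    [0,0,0,0,0,0,55],
    [0,0,0,0,0,0,55],
  ],
)

```text
t: 16.95
position: [0.5785, 0.0807, 0.0767]
ee_rot: [[-0.001, 1.0, 0.001], [1.0, 0.001, 0.0], [0.0, 0.001, -1.0]]
ft_force: [0.4, 0.4, 0.2]
grip_width: 0.643
gripper_force: 0.0
```

>>> move_arm(
  series=[
    [0,0,0,0,0,0,55],
    [0,0,-20,0,0,0,55],
    [0,0,-50,0,0,0,50],
    [0,0,-50,0,0,0,40],
    [0,0,0,0,0,0,40],
  ],
)

```text
t: 17.45
position: [0.5839, 0.0811, 0.2058]
ee_rot: [[-0.0, 1.0, 0.016], [1.0, 0.0, 0.002], [0.002, 0.016, -1.0]]
ft_force: [1.7, -0.3, 0.5]
grip_width: 0.468
gripper_force: 0.0
```

>>> move_arm(
  series=[
    [-42,-8,0,0,0,0,40],
    [-42,-8,0,0,0,0,40],
    [-42,-8,0,0,0,0,40],
    [-42,-8,0,0,0,0,40],
    [-42,-8,0,0,0,0,40],
  ],
)

```text
t: 17.95
position: [0.5378, -0.131, 0.1964]
ee_rot: [[-0.001, 1.0, 0.001], [1.0, 0.001, -0.0], [-0.0, 0.001, -1.0]]
ft_force: [0.2, -0.8, -0.1]
grip_width: 0.47
gripper_force: 0.0
```

>>> move_arm(
  series=[
    [-42,-8,0,0,0,0,40],
    [-42,-8,0,0,0,0,40],
    [-42,-8,0,0,0,0,40],
    [-42,-8,0,0,0,0,40],
    [0,0,0,0,0,0,40],
  ],
)

```text
t: 18.45
position: [0.5053, -0.3023, 0.1964]
ee_rot: [[0.004, 1.0, 0.0], [1.0, -0.004, -0.003], [-0.003, 0.0, -1.0]]
ft_force: [0.0, 0.3, -0.6]
grip_width: 0.47
gripper_force: 0.0
```

>>> move_arm(
  series=[
    [-42,-8,0,0,0,0,40],
    [0,0,0,0,0,0,40],
    [0,0,0,0,0,0,40],
    [0,0,0,0,0,0,40],
    [0,0,0,0,0,0,40],
  ],
)

```text
t: 18.95
position: [0.4986, -0.3382, 0.1961]
ee_rot: [[-0.002, 1.0, -0.0], [1.0, 0.002, 0.001], [0.001, -0.0, -1.0]]
ft_force: [-1.2, 0.8, 0.1]
grip_width: 0.468
gripper_force: 0.0
```

```bash
python3 - <<'E'
from h import *
print(ctrl.get_obs()["position"])
f,X=look("wrist",.06);cv2.imwrite("pics/w2.png",f[...,::-1]);print('');look("top",.06)
E
```

```text
[ 0.49860595 -0.33823333  0.19614736]
brass px [208 124  26  27] ztop 76.0 c [ 465. -290.] size [21. 21.] ang 85
brass px [310 132  21  22] ztop 73.0 c [ 554. -296.] size [16. 16.] ang 11
brass px [220 202  26  29] ztop 76.0 c [ 474. -366.] size [22. 21.] ang 76
brass px [289 210  25  39] ztop 76.0 c [ 540. -374.] size [21. 21.] ang 10

green px [227 171  16  13] ztop 92.0 c [651.  46.] size [45. 39.] ang 89
green px [215 196  18  12] ztop 92.0 c [577.  80.] size [51. 34.] ang 88
red px [202 170  20  18] ztop 112.0 c [650. 113.] size [38. 54.] ang 4
brass px [303 196   9   8] ztop 100.0 c [ 573. -169.] size [20. 20.] ang 6
brass px [372 206  10   8] ztop 188.0 c [ 519. -338.] size [12.  1.] ang 85
brass px [372 228   9   8] ztop 77.0 c [ 473. -367.] size [18. 21.] ang 68
brass px [347 232   9   8] ztop 77.0 c [ 464. -292.] size [21. 20.] ang 85
```

View pics/w2.png

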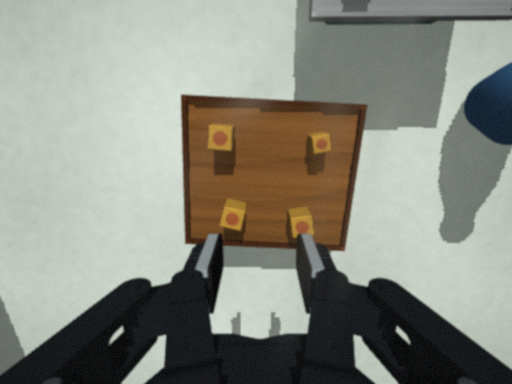

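Wrist view: the 100 g weights are at (220,137), (233,216) and (301,224), and the small 50 g is at (319,143). The pan weight is about 20 mm square, so it's 100 g and stays. I need to add the 50 g and two of the 100 g weights, starting with the one at (465,-290).

>>> move_arm(
  series=[
    [48,-34,0,0,0,0,40],
    [0,0,40,0,0,0,40],
    [0,0,40,0,0,0,40],
    [0,0,32,0,0,0,40],
    [0,0,0,0,0,0,40],
  ],
)

```text
t: 19.55
position: [0.4658, -0.2953, 0.0794]
ee_rot: [[-0.001, 1.0, -0.008], [1.0, 0.001, 0.006], [0.006, -0.008, -1.0]]
ft_force: [-0.4, -0.5, -0.9]
grip_width: 0.468
gripper_force: 0.0
```

>>> move_arm(
  series=[
    [0,0,10,0,0,0,40],
    [0,0,8,0,0,0,40],
    [0,0,0,0,0,0,40],
    [0,0,0,0,0,0,40],
    [0,0,0,0,0,0,40],
  ],
)

```text
t: 20.05
position: [0.4702, -0.2993, 0.0674]
ee_rot: [[-0.0, 1.0, 0.002], [1.0, 0.0, -0.001], [-0.001, 0.002, -1.0]]
ft_force: [0.3, 0.1, -0.3]
grip_width: 0.465
gripper_force: 0.0
```

>>> move_arm(
  series=[
    [8,-5,0,0,0,0,40],
    [0,0,3,0,0,0,40],
    [0,0,0,0,0,0,10],
    [0,0,0,0,0,0,10],
    [0,0,0,0,0,0,10],
  ],
)

```text
t: 20.55
position: [0.4644, -0.2907, 0.0632]
ee_rot: [[-0.0, 1.0, -0.0], [1.0, 0.0, 0.0], [0.0, -0.0, -1.0]]
ft_force: [-0.9, 0.7, 0.4]
grip_width: 0.243
gripper_force: 39.2
```

>>> move_arm(
  series=[
    [0,0,0,0,0,0,10],
    [0,0,0,0,0,0,10],
    [0,0,-20,0,0,0,10],
    [0,0,-50,0,0,0,10],
    [0,0,-30,0,0,0,10],
  ],
)

```text
t: 21.05
position: [0.4651, -0.2912, 0.1656]
ee_rot: [[-0.0, 1.0, 0.002], [1.0, 0.0, -0.001], [-0.001, 0.002, -1.0]]
ft_force: [2.3, -1.0, 0.4]
grip_width: 0.245
gripper_force: 39.3
```

```bash
python3 - <<'E'
from h import *
o=ctrl.get_obs();print(o["t"],o["position"],o["grip_width"]*85.4)
f,X=look("wrist",.06)
E
```

```text
21.05 [ 0.46508366 -0.29119326  0.16561223] 20.894208620514405
brass px [399   1  57  46] ztop 100.0 c [ 573. -166.] size [22. 21.] ang 1
brass px [351 191  25  24] ztop 73.0 c [ 554. -295.] size [16. 16.] ang 12
brass px [235 229  51  67] ztop 178.0 c [ 466. -291.] size [23. 21.] ang 90
brass px [295 241  28  37] ztop 196.0 c [ 488. -279.] size [3. 1.] ang 7
brass px [323 268  57  20] ztop 201.0 c [ 500. -280.] size [18.  6.] ang 22
```

>>> move_arm(
  series=[
    [35,34,0,0,0,0,10],
    [38,36,0,0,0,0,10],
    [38,36,0,0,0,0,10],
    [38,36,0,0,0,0,10],
    [37,33,0,0,0,0,10],
  ],
)

```text
t: 21.6
position: [0.6356, -0.1082, 0.1628]
ee_rot: [[-0.0, 1.0, -0.0], [1.0, 0.0, -0.0], [-0.0, -0.0, -1.0]]
ft_force: [0.3, -0.9, -0.7]
grip_width: 0.245
gripper_force: 39.4
```

>>> move_arm(
  series=[
    [0,0,0,0,0,0,10],
    [0,0,40,0,0,0,10],
    [0,0,20,0,0,0,10],
    [0,0,0,0,0,0,10],
    [0,0,0,0,0,0,10],
  ],
)

```text
t: 22.1
position: [0.6339, -0.11, 0.1028]
ee_rot: [[-0.0, 1.0, -0.001], [1.0, 0.0, 0.0], [0.0, -0.001, -1.0]]
ft_force: [-0.3, 0.3, -0.1]
grip_width: 0.241
gripper_force: 39.5
```

>>> move_arm(
  series=[
    [0,0,10,0,0,0,10],
    [0,0,3,0,0,0,10],
    [0,0,0,0,0,0,10],
    [0,0,0,0,0,0,40],
    [0,0,0,0,0,0,40],
  ],
)

```text
t: 22.6
position: [0.6351, -0.1099, 0.0911]
ee_rot: [[-0.0, 1.0, 0.001], [1.0, 0.0, -0.0], [-0.0, 0.001, -1.0]]
ft_force: [0.4, -0.3, 0.8]
grip_width: 0.466
gripper_force: 0.0
```

>>> move_arm(
  series=[
    [0,0,0,0,0,0,40],
    [0,0,-30,0,0,0,40],
    [0,0,-50,0,0,0,40],
    [0,0,-20,0,0,0,40],
    [0,0,0,0,0,0,40],
  ],
)

```text
t: 23.1
position: [0.6379, -0.1104, 0.1963]
ee_rot: [[-0.001, 1.0, 0.01], [1.0, 0.001, -0.002], [-0.002, 0.01, -1.0]]
ft_force: [0.8, -0.9, 0.1]
grip_width: 0.47
gripper_force: 0.0
```

>>> move_arm(
  series=[
    [-45,-28,0,0,0,0,40],
    [-45,-28,0,0,0,0,40],
    [-45,-28,0,0,0,0,40],
    [-45,-28,0,0,0,0,40],
    [-45,-28,0,0,0,0,40],
  ],
)

```text
t: 23.6
position: [0.5007, -0.3229, 0.189]
ee_rot: [[-0.001, 1.0, -0.001], [1.0, 0.001, 0.001], [0.001, -0.001, -1.0]]
ft_force: [0.1, 0.0, -0.5]
grip_width: 0.466
gripper_force: 0.0
```

>>> move_arm(
  series=[
    [-31,-20,0,0,0,0,40],
    [0,0,0,0,0,0,40],
    [0,0,50,0,0,0,40],
    [0,0,0,0,0,0,40],
    [0,0,0,0,0,0,40],
  ],
)

```text
t: 24.1
position: [0.4815, -0.3513, 0.1383]
ee_rot: [[-0.001, 1.0, -0.004], [1.0, 0.001, 0.003], [0.003, -0.004, -1.0]]
ft_force: [0.1, 0.1, -0.1]
grip_width: 0.47
gripper_force: 0.0
```

```bash
python3 - <<'E'
from h import *
o=ctrl.get_obs();print(o["t"],o["position"],o["grip_width"]*85.4)
look("wrist",.06);print();look("top",.06)
E
```

```text
24.1 [ 0.4814609  -0.35132303  0.13833679] 40.1709494474538
brass px [348 122  30  27] ztop 73.0 c [ 554. -296.] size [16. 16.] ang 12
brass px [232 210  33  37] ztop 76.0 c [ 474. -366.] size [22. 21.] ang 76
brass px [316 221  36  37] ztop 76.0 c [ 540. -374.] size [21. 22.] ang 8
brass px [219 234   5  29] ztop 136.0 c [ 462. -348.] size [ 1. 17.] ang 2
brass px [296 234  11  33] ztop 152.0 c [ 502. -343.] size [8. 1.] ang 87

green px [227 171  16  13] ztop 92.0 c [651.  46.] size [35. 46.] ang 1
green px [215 196  18  12] ztop 92.0 c [577.  80.] size [50. 34.] ang 88
red px [202 170  20  18] ztop 112.0 c [650. 112.] size [39. 54.] ang 5
brass px [284 176   8   9] ztop 102.0 c [ 634. -113.] size [20. 19.] ang 73
brass px [303 196   9   8] ztop 101.0 c [ 573. -168.] size [20. 19.] ang 87
brass px [372 205   7   9] ztop 78.0 c [ 541. -371.] size [16. 15.] ang 40
brass px [372 228  10   9] ztop 139.0 c [ 453. -347.] size [0. 0.] ang 0
```

>>> move_arm(
  series=[
    [-15,-8,0,0,0,0,40],
    [0,0,40,0,0,0,40],
    [0,0,25,0,0,0,40],
    [0,0,0,0,0,0,40],
    [0,0,0,0,0,0,40],
  ],
)

```text
t: 24.7
position: [0.4749, -0.3689, 0.0764]
ee_rot: [[-0.0, 1.0, 0.001], [1.0, 0.0, -0.001], [-0.001, 0.001, -1.0]]
ft_force: [-0.1, 0.6, -0.3]
grip_width: 0.47
gripper_force: 0.0
```

>>> move_arm(
  series=[
    [0,0,7,0,0,0,40],
    [0,0,2,0,0,0,40],
    [0,0,0,0,0,0,10],
    [0,0,0,0,0,0,10],
    [0,0,0,0,0,0,10],
  ],
)

```text
t: 25.2
position: [0.475, -0.3684, 0.0672]
ee_rot: [[-0.001, 1.0, 0.001], [1.0, 0.001, -0.001], [-0.001, 0.001, -1.0]]
ft_force: [-0.4, -0.4, 3.7]
grip_width: 0.257
gripper_force: 39.5
```

>>> move_arm(
  series=[
    [0,0,0,0,0,0,10],
    [0,0,0,0,0,0,10],
    [0,0,-20,0,0,0,10],
    [0,0,-50,0,0,0,10],
    [0,0,-30,0,0,0,10],
  ],
)

```text
t: 25.7
position: [0.4749, -0.3682, 0.1681]
ee_rot: [[-0.001, 1.0, 0.001], [1.0, 0.001, -0.001], [-0.001, 0.001, -1.0]]
ft_force: [-0.0, -0.6, 0.6]
grip_width: 0.248
gripper_force: 39.4
```

```bash
python3 - <<'E'
from h import *
o=ctrl.get_obs();print(o["t"],o["position"],o["grip_width"]*85.4)
f,X=look("wrist",.06)
E
```

```text
25.7 [ 0.4749438  -0.3681949   0.16814474] 21.20142347859961
brass px [347  96  27  25] ztop 73.0 c [ 554. -296.] size [16. 16.] ang 13
brass px [320 189  30  31] ztop 76.0 c [ 540. -374.] size [21. 21.] ang 9
brass px [235 219  49  62] ztop 177.0 c [ 476. -365.] size [22. 23.] ang 82
```

>>> move_arm(
  series=[
    [35,26,0,0,0,0,10],
    [40,30,0,0,0,0,10],
    [40,30,0,0,0,0,10],
    [40,30,0,0,0,0,10],
    [40,30,0,0,0,0,10],
  ],
)

```text
t: 26.25
position: [0.6209, -0.1711, 0.1653]
ee_rot: [[-0.0, 1.0, -0.001], [1.0, 0.0, 0.0], [0.0, -0.001, -1.0]]
ft_force: [-0.4, -0.3, -1.9]
grip_width: 0.255
gripper_force: 39.4
```

>>> move_arm(
  series=[
    [13,10,0,0,0,0,10],
    [0,0,0,0,0,0,10],
    [0,0,40,0,0,0,10],
    [0,0,20,0,0,0,10],
    [0,0,0,0,0,0,10],
  ],
)

```text
t: 26.75
position: [0.6259, -0.1603, 0.1013]
ee_rot: [[0.001, 1.0, -0.009], [1.0, -0.001, 0.002], [0.002, -0.009, -1.0]]
ft_force: [-1.1, 0.2, -2.1]
grip_width: 0.252
gripper_force: 39.5
```

>>> move_arm(
  series=[
    [0,0,5,0,0,0,10],
    [0,0,0,0,0,0,10],
    [0,0,0,0,0,0,10],
    [0,0,0,0,0,0,10],
    [0,0,0,0,0,0,10],
  ],
)

```text
t: 27.25
position: [0.6311, -0.1602, 0.1024]
ee_rot: [[-0.0, 1.0, 0.002], [1.0, 0.0, -0.001], [-0.001, 0.002, -1.0]]
ft_force: [0.2, -0.2, -0.5]
grip_width: 0.255
gripper_force: 39.5
```

Down 11 mm, release, then move to the 50 g weight.

>>> move_arm(
  series=[
    [0,0,8,0,0,0,10],
    [0,0,3,0,0,0,10],
    [0,0,0,0,0,0,10],
    [0,0,0,0,0,0,40],
    [0,0,0,0,0,0,40],
  ],
)

```text
t: 27.75
position: [0.6306, -0.16, 0.0904]
ee_rot: [[-0.001, 1.0, 0.0], [1.0, 0.001, -0.0], [-0.0, 0.0, -1.0]]
ft_force: [-0.4, -0.7, 0.4]
grip_width: 0.467
gripper_force: 0.0
```

>>> move_arm(
  series=[
    [0,0,0,0,0,0,40],
    [0,0,-30,0,0,0,40],
    [0,0,-50,0,0,0,40],
    [0,0,-20,0,0,0,40],
    [0,0,0,0,0,0,40],
  ],
)

```text
t: 28.25
position: [0.6337, -0.1609, 0.1963]
ee_rot: [[-0.0, 1.0, 0.01], [1.0, 0.001, -0.003], [-0.003, 0.01, -1.0]]
ft_force: [0.7, -0.4, 0.2]
grip_width: 0.471
gripper_force: 0.0
```

>>> move_arm(
  series=[
    [-30,-20,0,0,0,0,40],
    [-35,-20,0,0,0,0,40],
    [-35,-20,0,0,0,0,40],
    [-26,-15,0,0,0,0,40],
    [0,0,0,0,0,0,40],
  ],
)

```text
t: 28.75
position: [0.5529, -0.2887, 0.1889]
ee_rot: [[0.003, 1.0, -0.003], [1.0, -0.003, -0.0], [-0.0, -0.003, -1.0]]
ft_force: [0.2, 1.0, -0.6]
grip_width: 0.469
gripper_force: 0.0
```

>>> move_arm(
  series=[
    [0,0,40,0,0,0,40],
    [0,0,20,0,0,0,40],
    [0,0,0,0,0,0,40],
    [0,0,0,0,0,0,40],
    [0,0,0,0,0,0,40],
  ],
)

```text
t: 29.25
position: [0.5567, -0.2861, 0.1316]
ee_rot: [[-0.001, 1.0, 0.002], [1.0, 0.001, -0.001], [-0.001, 0.002, -1.0]]
ft_force: [0.3, -0.4, 0.7]
grip_width: 0.47
gripper_force: 0.0
```

```bash
python3 - <<'E'
from h import *
o=ctrl.get_obs();print(o["t"],o["position"],o["grip_width"]*85.4)
look("wrist",.06);print();look("top",.06)
E
```

```text
29.25 [ 0.55669254 -0.28605071  0.13163623] 40.1306606512854
brass px [270   0  43  46] ztop 100.0 c [ 574. -169.] size [21. 17.] ang 0
brass px [366   0  61  30] ztop 99.0 c [ 629. -164.] size [ 8. 22.] ang 88
brass px [243 211  25  28] ztop 73.0 c [ 554. -295.] size [16. 16.] ang 11
brass px [212 234  12  79] ztop 156.0 c [ 537. -293.] size [8. 1.] ang 89
brass px [296 234  10  50] ztop 143.0 c [ 577. -287.] size [ 0. 14.] ang 0
brass px [111 266  74  26] ztop 172.0 c [ 515. -273.] size [ 2. 19.] ang 89
brass px [223 296  30  36] ztop 76.0 c [ 540. -374.] size [21. 22.] ang 9

green px [227 171  16  13] ztop 92.0 c [651.  45.] size [35. 46.] ang 2
green px [215 196  17  12] ztop 92.0 c [577.  82.] size [48. 34.] ang 89
red px [202 170  20  17] ztop 112.0 c [650. 112.] size [38. 53.] ang 4
brass px [284 176   8   9] ztop 100.0 c [ 634. -112.] size [21. 19.] ang 85
brass px [299 177   8   9] ztop 101.0 c [ 629. -158.] size [18. 21.] ang 86
brass px [303 196   9   8] ztop 102.0 c [ 573. -169.] size [18. 19.] ang 86
```

>>> move_arm(
  series=[
    [-9,-3,0,0,0,0,40],
    [0,0,35,0,0,0,40],
    [0,0,22,0,0,0,40],
    [0,0,0,0,0,0,40],
    [0,0,0,0,0,0,40],
  ],
)

```text
t: 29.85
position: [0.5525, -0.2955, 0.0736]
ee_rot: [[-0.0, 1.0, -0.0], [1.0, 0.0, -0.0], [-0.0, -0.0, -1.0]]
ft_force: [-0.9, -0.2, 0.4]
grip_width: 0.467
gripper_force: 0.0
```

>>> move_arm(
  series=[
    [0,0,7,0,0,0,40],
    [0,0,3,0,0,0,40],
    [0,0,0,0,0,0,5],
    [0,0,0,0,0,0,5],
    [0,0,0,0,0,0,5],
  ],
)

```text
t: 30.35
position: [0.5529, -0.2952, 0.0639]
ee_rot: [[-0.001, 1.0, 0.001], [1.0, 0.001, -0.001], [-0.001, 0.001, -1.0]]
ft_force: [-0.7, 0.3, 1.1]
grip_width: 0.188
gripper_force: 39.1
```

>>> move_arm(
  series=[
    [0,0,0,0,0,0,5],
    [0,0,0,0,0,0,5],
    [0,0,-20,0,0,0,5],
    [0,0,-50,0,0,0,5],
    [0,0,-30,0,0,0,5],
  ],
)

```text
t: 30.85
position: [0.5531, -0.2953, 0.1655]
ee_rot: [[-0.001, 1.0, 0.001], [1.0, 0.001, -0.001], [-0.001, 0.001, -1.0]]
ft_force: [0.7, -0.8, 0.3]
grip_width: 0.186
gripper_force: 39.1
```

```bash
python3 - <<'E'
from h import *
o=ctrl.get_obs();print(o["t"],o["position"],o["grip_width"]*85.4)
f,X=look("wrist",.06)
E
```

```text
30.85 [ 0.55305031 -0.29530032  0.16553764] 15.86953401174672
brass px [274   0  36  40] ztop 100.0 c [ 573. -168.] size [18. 21.] ang 89
brass px [355   0  50  27] ztop 99.0 c [ 629. -164.] size [ 9. 22.] ang 88
brass px [241 232  37  65] ztop 175.0 c [ 554. -294.] size [16. 23.] ang 1
brass px [144 262  69  26] ztop 205.0 c [ 522. -282.] size [21.  2.] ang 2
```

>>> move_arm(
  series=[
    [35,5,0,0,0,0,5],
    [40,6,0,0,0,0,5],
    [40,6,0,0,0,0,5],
    [40,6,0,0,0,0,5],
    [35,4,0,0,0,0,5],
  ],
)

```text
t: 31.4
position: [0.5791, -0.1031, 0.1627]
ee_rot: [[-0.001, 1.0, -0.001], [1.0, 0.001, 0.0], [0.0, -0.001, -1.0]]
ft_force: [0.3, 0.1, -0.4]
grip_width: 0.185
gripper_force: 39.1
```

>>> move_arm(
  series=[
    [0,0,0,0,0,0,5],
    [0,0,0,0,0,0,5],
    [0,0,40,0,0,0,5],
    [0,0,20,0,0,0,5],
    [0,0,0,0,0,0,5],
  ],
)

```text
t: 31.9
position: [0.5759, -0.1057, 0.0992]
ee_rot: [[0.001, 1.0, -0.008], [1.0, -0.001, 0.001], [0.001, -0.008, -1.0]]
ft_force: [-0.7, -0.3, -1.0]
grip_width: 0.188
gripper_force: 39.1
```

>>> move_arm(
  series=[
    [0,0,4,0,0,0,5],
    [0,0,0,0,0,0,5],
    [0,0,0,0,0,0,5],
    [0,0,0,0,0,0,5],
    [0,0,0,0,0,0,5],
  ],
)

```text
t: 32.4
position: [0.5801, -0.1052, 0.1002]
ee_rot: [[-0.0, 1.0, 0.002], [1.0, 0.0, -0.0], [-0.0, 0.002, -1.0]]
ft_force: [0.2, -0.7, -1.3]
grip_width: 0.185
gripper_force: 39.1
```

>>> move_arm(
  series=[
    [0,0,7,0,0,0,5],
    [0,0,4,0,0,0,5],
    [0,0,0,0,0,0,5],
    [0,0,0,0,0,0,32],
    [0,0,0,0,0,0,32],
  ],
)

```text
t: 32.9
position: [0.5795, -0.105, 0.0883]
ee_rot: [[-0.0, 1.0, 0.0], [1.0, 0.0, 0.0], [0.0, 0.0, -1.0]]
ft_force: [-0.2, 0.4, 0.1]
grip_width: 0.373
gripper_force: 0.0
```

>>> move_arm(
  series=[
    [0,0,0,0,0,0,32],
    [0,0,-20,0,0,0,32],
    [0,0,-50,0,0,0,32],
    [0,0,-20,0,0,0,32],
    [0,0,0,0,0,0,32],
  ],
)

```text
t: 33.4
position: [0.5828, -0.1057, 0.1836]
ee_rot: [[-0.0, 1.0, 0.009], [1.0, 0.0, -0.002], [-0.002, 0.009, -1.0]]
ft_force: [0.3, -0.5, 0.0]
grip_width: 0.375
gripper_force: 0.0
```

>>> move_arm(
  series=[
    [10,-37,0,0,0,0,10],
    [10,-37,0,0,0,0,0],
    [10,-37,0,0,0,0,0],
    [10,-37,0,0,0,0,0],
    [0,0,0,0,0,0,0],
  ],
)

```text
t: 33.9
position: [0.4255, -0.0636, 0.1756]
ee_rot: [[-0.001, 1.0, -0.007], [1.0, 0.001, 0.001], [0.001, -0.007, -1.0]]
ft_force: [-0.2, -0.6, -0.7]
grip_width: 0.001
gripper_force: 0.0
```

>>> move_arm(
  series=[
    [0,0,0,0,0,0,0],
    [0,0,0,0,0,0,0],
    [0,0,0,0,0,0,0],
    [0,0,0,0,0,0,0],
    [0,0,0,0,0,0,0],
  ],
)

```text
t: 34.4
position: [0.432, -0.0652, 0.1782]
ee_rot: [[-0.0, 1.0, -0.0], [1.0, 0.0, 0.0], [0.0, -0.0, -1.0]]
ft_force: [0.2, 0.9, 0.0]
grip_width: 0.0
gripper_force: 0.0
```

```bash
python3 - <<'E'
from h import *
o=ctrl.get_obs();print(o["t"],o["position"],o["grip_width"]*85.4,ctrl.tip_reach)
look("wrist",.05);print();f,X=look("top",.05);cv2.imwrite("pics/t2.png",cv2.resize(f[140:300,110:430,::-1],(800,400)))
E
```

```text
34.4 [ 0.43197288 -0.06523473  0.17819924] 0.012092759190549949 0.011
green px [424   0  88  45] ztop 102.0 c [577.  64.] size [20. 39.] ang 88
green px [482 112  30   4] ztop 75.0 c [627.   3.] size [2. 2.] ang 66
green px [470 139  14   7] ztop 62.0 c [622. -21.] size [3. 4.] ang 0
green px [470 166  35  13] ztop 82.0 c [627. -44.] size [2. 2.] ang 88
brass px [248 176  24  23] ztop 59.0 c [433. -62.] size [21. 21.] ang 76
brass px [406 224  32  29] ztop 85.0 c [ 579. -105.] size [16. 17.] ang 10
brass px [460 227  49  35] ztop 88.0 c [ 635. -109.] size [21. 22.] ang 86
brass px [445 269  46  38] ztop 88.0 c [ 630. -156.] size [22. 23.] ang 80
brass px [389 279  36  37] ztop 88.0 c [ 574. -165.] size [21. 21.] ang 89
brass px [341 323  23  17] ztop 224.0 c [467. -71.] size [ 3. 10.] ang 59

green px [227 170  16  13] ztop 104.0 c [651.  44.] size [36. 45.] ang 4
green px [215 195  17  13] ztop 104.0 c [576.  81.] size [47. 36.] ang 89
red px [202 169  20  18] ztop 124.0 c [649. 112.] size [38. 53.] ang 2
brass px [284 178   7   8] ztop 89.0 c [ 634. -112.] size [18. 20.] ang 87
brass px [298 178   9   9] ztop 89.0 c [ 630. -159.] size [21. 20.] ang 79
brass px [337 194  52  56] ztop 55.0 c [ 508. -333.] size [148. 168.] ang 88
brass px [367 195  21  33] ztop 55.0 c [ 547. -402.] size [112.  48.] ang 25
brass px [303 197   9   8] ztop 88.0 c [ 572. -169.] size [21. 18.] ang 88
brass px [371 203  12  13] ztop 77.0 c [ 539. -375.] size [20. 21.] ang 12
```

View pics/t2.png

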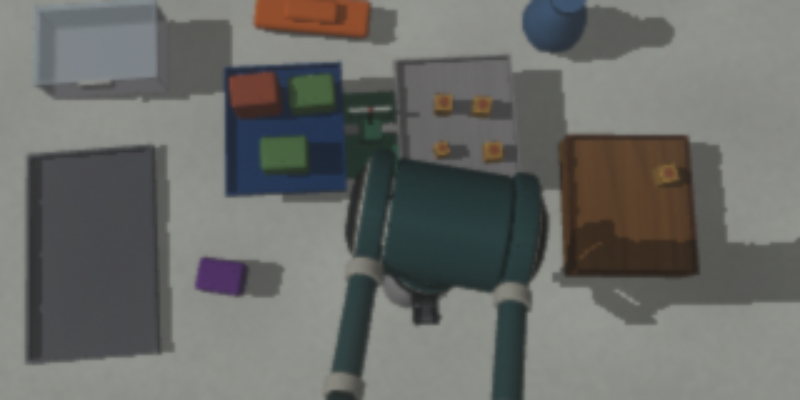

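Crop: all three bars are in the blue pan at (255,95), (312,93) and (284,155). Four weights are in the steel pan at (443,103), (483,104), (441,148) and (493,150), and one is left on the stand at (667,174). The depths give a level beam, with both pans at about 61 mm. The gripper is over the bell, so I'll press it now.

>>> move_arm(
  series=[
    [2,0,35,0,0,0,0],
    [0,0,35,0,0,0,0],
    [0,0,20,0,0,0,0],
    [0,0,8,0,0,0,0],
    [0,0,0,0,0,0,0],
  ],
)

```text
t: 35.0
position: [0.4306, -0.0629, 0.0793]
ee_rot: [[-0.0, 1.0, -0.003], [1.0, 0.0, 0.001], [0.001, -0.003, -1.0]]
ft_force: [1.5, -0.6, -0.3]
grip_width: -0.001
gripper_force: 0.0
```

>>> move_arm(
  series=[
    [0,0,6,0,0,0,0],
    [0,0,4,0,0,0,0],
    [0,0,3,0,0,0,0],
    [0,0,1,0,0,0,0],
    [0,0,0,0,0,0,0],
  ],
)

```text
t: 35.5
position: [0.4322, -0.0632, 0.0669]
ee_rot: [[-0.0, 1.0, 0.002], [1.0, 0.0, -0.0], [-0.0, 0.002, -1.0]]
ft_force: [0.2, -0.0, 1.1]
grip_width: 0.003
gripper_force: 1.0
```

>>> move_arm(
  series=[
    [0,0,2,0,0,0,0],
    [0,0,2,0,0,0,0],
    [0,0,2,0,0,0,0],
    [0,0,1,0,0,0,0],
    [0,0,0,0,0,0,0],
  ],
)

```text
t: 36.0
position: [0.4324, -0.0632, 0.0608]
ee_rot: [[-0.0, 1.0, 0.001], [1.0, 0.0, -0.0], [-0.0, 0.001, -1.0]]
ft_force: [-3.2, 1.4, 14.1]
grip_width: 0.001
gripper_force: 7.2
```

>>> move_arm(
  series=[
    [0,0,1,0,0,0,0],
    [0,0,0.5,0,0,0,0],
    [0,0,0.5,0,0,0,0],
    [0,0,0,0,0,0,0],
    [0,0,0,0,0,0,0],
  ],
)

```text
t: 36.5
position: [0.4325, -0.0633, 0.0605]
ee_rot: [[-0.001, 1.0, 0.001], [1.0, 0.001, -0.0], [-0.0, 0.001, -1.0]]
ft_force: [-9.3, 2.2, 29.7]
grip_width: -0.004
gripper_force: 14.8
```

The plunger is on its stop: force has risen to 30 N and z no longer drops. I'll retract and check.

>>> move_arm(
  series=[
    [0,0,-10,0,0,0,0],
    [0,0,-30,0,0,0,0],
    [0,0,-50,0,0,0,0],
    [0,0,-50,0,0,0,0],
    [0,0,0,0,0,0,0],
  ],
)

```text
t: 37.0
position: [0.4358, -0.0639, 0.2044]
ee_rot: [[-0.0, 1.0, 0.012], [1.0, 0.001, -0.002], [-0.003, 0.012, -1.0]]
ft_force: [0.6, -0.2, 0.3]
grip_width: -0.001
gripper_force: 0.0
```

>>> move_arm(
  series=[
    [-45,0,0,0,0,0,0],
    [-45,0,0,0,0,0,0],
    [-45,0,0,0,0,0,0],
    [-45,0,0,0,0,0,0],
    [-45,0,0,0,0,0,0],
  ],
)

```text
t: 37.5
position: [0.4304, -0.2892, 0.1959]
ee_rot: [[-0.0, 1.0, -0.002], [1.0, 0.0, 0.002], [0.002, -0.002, -1.0]]
ft_force: [1.5, 0.5, -0.3]
grip_width: -0.001
gripper_force: 0.0
```

>>> move_arm(
  series=[
    [0,0,0,0,0,0,0],
    [0,0,0,0,0,0,0],
    [0,0,0,0,0,0,0],
    [0,0,0,0,0,0,0],
    [0,0,0,0,0,0,0],
  ],
)

```text
t: 38.0
position: [0.4316, -0.2868, 0.1971]
ee_rot: [[-0.002, 1.0, -0.0], [1.0, 0.002, 0.0], [0.0, -0.0, -1.0]]
ft_force: [-0.5, 0.1, -0.1]
grip_width: 0.001
gripper_force: 0.0
```

```bash
python3 - <<'E'
from h import *
o=ctrl.get_obs();print(o["t"],o["position"],o["ft_force"])
f,X=look("top",.05);cv2.imwrite("pics/t3.png",cv2.resize(f[120:300,110:430,::-1],(800,450)))
E
```

```text
38.0 [ 0.43155387 -0.28679847  0.19712102] [-0.50665778  0.11244375 -0.05246671]
green px [227 170  16  13] ztop 104.0 c [651.  44.] size [34. 45.] ang 3
green px [215 195  17  13] ztop 105.0 c [577.  81.] size [47. 36.] ang 89
red px [202 169  20  18] ztop 124.0 c [649. 113.] size [39. 54.] ang 2
brass px [284 178   7   8] ztop 89.0 c [ 633. -112.] size [18. 19.] ang 87
brass px [298 178   9   9] ztop 89.0 c [ 630. -159.] size [20. 19.] ang 77
brass px [337 194  21   6] ztop 55.0 c [ 586. -296.] size [63. 16.] ang 88
brass px [303 197   9   8] ztop 89.0 c [ 572. -169.] size [21. 19.] ang 88
brass px [337 200  28  50] ztop 56.0 c [ 486. -268.] size [164.  68.] ang 24
brass px [371 204  10  10] ztop 77.0 c [ 540. -376.] size [20. 20.] ang 10
brass px [271 247   8   7] ztop 60.0 c [432. -65.] size [19. 19.] ang 42
```

View pics/t3.png

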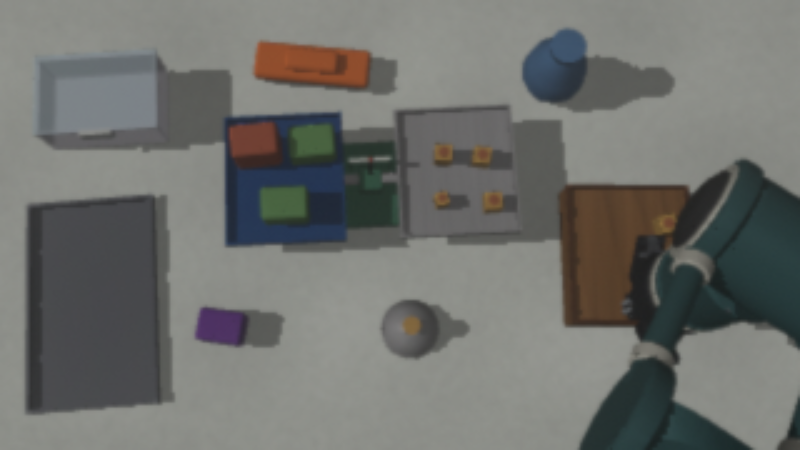

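The soap is in the blue pan at (255,145), (312,144) and (284,204). The four weights are in the steel pan, and the fifth is on the stand at (665,223). The pointer sits at the red mark at (371,162), and the bell plunger is back up at 60 mm. The vase, brush and box haven't moved.

```bash
python3 -c "
from cell import ctrl
print(ctrl.job_done())"
```

```text
the job is handed in; nothing more can be done
None
```

The job is handed in: all three bars (350 g) are in the blue pan, balanced level by 50 g and three 100 g weights with the spare 100 g on the stand, and the bell was pressed to its stop and released; no pass/fail verdict came back.

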